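# Put the slim battery pack on charge

### The job

Stand the slim battery pack for the engraving tool in the slot of the bench charger and push it down firmly until the catch holds it, then let go and leave it there, held down. The floor of the slot is a push-push catch, so a second full push would pop the pack up again. Leave the thicker pack where it stands.

Things in the scene. Friction and masses are not known exactly. Their poses are not given: they have to be found in the camera images.
- slim_pack_mid (a point): Slim battery pack: upright dark plastic block on the bench, 34 mm (x) by 64 mm (y) by 120 mm tall (z), 0.25 kg; the taller, thinner of two packs with grey ribs near the top. This point is its centre, 60 mm above its underside. Grip across the 34 mm within the upper 20 mm: in the slot at the hard stop only the upper 45 mm stand out. Half a turn about z makes no difference.
- bay_mouth (a point): Centre of the slot's mouth, level with the top of the charger: a grey box fixed to the bench, 84 mm (x) by 173 mm (y), 90 mm high, reaching 118 mm to +y of this point (display on top). z up. Mouth 60 mm (x) by 90 mm (y), a funnel 17 mm deep down to a shaft 40 mm (x) by 70 mm (y); the pack's x goes along this x. The shaft's floor, the sprung catch plate, is 45 mm below this point when raised.
- catch (a joint): Depth of the catch plate (slot floor) in m: 0 raised, 0.013 held by the catch, 0.030 hard stop. The spring lifts with 4.5 N raised, 9 N at the stop, so the pack's weight does not lower it. Pushed from 0 to at least 0.025 (aim for 0.027) and let up, it is held at 0.013; pushed from there to 0.025 or more and let up, it rises to 0. Push slowly, about 20 mm/s.
- thick_pack_mid (a point): Thick battery pack of the same dark plastic, 58 mm (x) by 70 mm (y) by 95 mm tall, standing on the bench; too thick for the slot. This point is its centre, 47.5 mm above its underside. To be left alone.

How it is judged:
By the outcome, as a careful person would: the job done as asked, in the order asked, and still so for the second after the job is handed in, with the robot touching nothing.
It also fails if it takes over 32 s, if anything falls off the work surface, if the arm or the gripper's body presses on something with over 40 N, if the wrist force passes 120 N, or if a joint passes its speed limit or range.

### The arm

A 6-joint arm with a two-finger parallel gripper is mounted at the origin on the work surface. World frame = base frame: x ahead of the robot, y to its left, z up, the work surface at z = 0. Lengths are in m, angles in rad, forces in N, time in s.
With the tool pointing down it reaches from about 0.35 to 0.975 m from the base axis. Payload 4.9 kg.
Tool frame: the origin (TCP) lies on the mounting face of the last link; the fingertips stand 173 mm ahead of it and the grasp point (between the pads) lies 155 mm ahead of it (tcp_to_grasp is the distance from the TCP to the grasp point, in m); z points along the fingers, y is the line along which they close (so a half turn about z gives the same grasp; the last joint's range is limited). The gripper opens to 85 mm and grips with 20 to 120 N. Pads are 22 mm wide; open, the fingers measure 114 mm over their backs; the gripper's body (76 mm by 85 mm) begins 54 mm behind the grasp point. The pads swing forward as they close: fully open they stand 13 mm farther back than shut.
Start: joints at [-1.348, 0.053, 1.613, -0, 1.476, -0.119], TCP at [0.209, -0.589, 0.405] pointing down, gripper open.
Joint ranges: [-3.01, 3.01], [-1.01, 2.22], [0.06, 2.58], [-1.02, 4.17], [0.09, 2.62], [-3.14, 3.14]. Speed limits (rad/s): [2.57, 2.57, 3.14, 3.14, 3.14, 3.14].

### API

Orientations are given as a rotation vector (axis times angle).
In Python, from station import get_obs, get_image, calibration, finish_job, tcp_to_grasp gives the robot as it stands. The module is installed in compiled form; this text tells all that it offers.
- The arm moves only by the tool arm_command, never from a script. Its argument "plan" is a list that holds one entry, the list of rows, each a list of 6 numbers: the shift along the tool's x, y, z in cm, then the turn, a rotation vector about the tool's x, y, z in rad. A call has 1 to 12 rows; each row is the pose to reach, as a shift and turn from the pose commanded when the call began, along the tool's axes at that moment; what a row does not reach only later rows make up. A row lasts 1/12 s, in which the tool goes at most 41.7 mm and 7.16 degrees, less where a joint would pass 70% of its speed; a pose out of reach is approached as far as the arm can. A call with a gripper value outside its range is refused whole. "gripper" is the closure, from -1 (fully open) to 1 (shut), set as the call begins (left out, the last holds). The fingers move at their own pace and stop on an object; "force" is the grip in N (left out, the last holds). Time passes only in rows, so rows that repeat a pose let the fingers close. It gives the time, the measured TCP pose, the force, the opening and the grip force at its end, in the units of the state.
- get_obs(): the state, without advancing time (a new reading comes with each control period).
- get_image(name): name is "scene" or "top"; returns (picture, depth): 400x640x3 uint8, blue, green, red; 400x640 float32, m along the optical axis (not along the pixel's ray), 0 where there is no reading.
- calibration(name): a dict with "fx", "fy", "cx", "cy" (pixels), "dist" ([k1, k2, p1, p2, k3] as OpenCV has them; the pictures are not rectified), "pose" (4x4, takes a point from camera to world coordinates). Camera axes: x right, y up, looking along -z (the intrinsics and any distortion apply to the point x, -y, -z); pixel columns grow to the right and rows downward; lengths in m; the calibration is good to about 2 mm. A picture is of the moment at which its call begins. calibration takes no time and is no camera call.
- finish_job(): hands the job in; it is judged then, once.
The state is a dict: "t": time; "q": joint angles; "dq": joint speeds; "effort": joint torques, N m; "tool_pos": TCP position; "tool_rot": TCP orientation; "contact_force": force on the tool from outside, world axes, zero at the start; "wrist_torque": the same for the moment, N m; "opening": finger opening in m; "grip_force": force on a finger pad.
Only numpy, scipy, OpenCV 4.12 (cv2) and the standard library are available. Lean on these libraries where they do the work, as an engineer would, in place of code of your own. Each camera call takes 0.05 s, during which the arm holds its last target. There are 200 camera calls.

## Working session

There is one attempt and no reset: what is moved stays moved. The work goes in short steps, Python scripts to look and compute and a tool call to move; the robot and the scene stay as the last step left them, time stands still between calls to the robot, and variables do not carry over. Pictures are saved under pics/ and viewed, at most 10 in all, crops included, and the job is handed in when it is done.

Besides the shell and the picture viewer there is one more tool, called after "Request:" by a JSON object that holds its "fn" and its "kwargs", one argument or row to a line. arm_command: Moves the arm, as the interface text tells. Its arguments: {"type":"object","properties":{"plan":{"type":"array"},"gripper":{"type":"number"},"force":{"type":"number"}},"required":["plan"]}

```bash
mkdir -p pics; cat > h.py <<'E'
import numpy as np, cv2
from station import *
from scipy.spatial.transform import Rotation as R
def cloud(n):
    im,d=get_image(n);c=calibration(n)
    K=np.array([[c['fx'],0,c['cx']],[0,c['fy'],c['cy']],[0,0,1]])
    v,u=np.mgrid[:400,:640]
    p=cv2.undistortPoints(np.stack([u,v],-1).reshape(-1,1,2).astype(np.float64),K,np.array(c['dist'])).reshape(400,640,2)
    P=np.stack([p[...,0]*d,-p[...,1]*d,-d],-1)
    T=np.array(c['pose']);W=P@T[:3,:3].T+T[:3,3]
    W[d==0]=np.nan
    return im,W
E
python3 - <<'E'
from h import *
o=get_obs();print({k:np.round(o[k],3) for k in o},tcp_to_grasp if not callable(tcp_to_grasp) else tcp_to_grasp())
for n in('scene','top'):
    im,W=cloud(n);cv2.imwrite(f'pics/{n}0.png',im);np.save(n+'0.npy',W)
    print(n,np.round(calibration(n)['pose'],3).tolist())
E
```

```text
{'t': np.float64(0.0), 'q': array([-1.348,  0.053,  1.614, -0.   ,  1.476, -0.119]), 'dq': array([-0.   ,  0.002,  0.   , -0.   , -0.   , -0.001]), 'effort': array([ 3.0000e-03, -3.9368e+01, -3.7017e+01,  0.0000e+00,  7.0000e-03,
        0.0000e+00]), 'tool_pos': array([ 0.209, -0.589,  0.403]), 'tool_rot': array([-3.094, -0.534,  0.   ]), 'contact_force': array([ 0.663, -0.392, -0.151]), 'wrist_torque': array([-0.08,  0.  ,  0.01]), 'grip_force': np.float64(0.0), 'opening': np.float64(0.085)} 0.1547
scene [[0.196, -0.636, 0.746, 1.041], [0.98, 0.114, -0.161, -0.192], [0.018, 0.763, 0.646, 0.533], [0.0, 0.0, 0.0, 1.0]]
top [[-0.041, 0.977, -0.208, 0.37], [-0.999, -0.04, 0.01, -0.046], [0.001, 0.208, 0.978, 0.846], [0.0, 0.0, 0.0, 1.0]]
```

View pics/scene0.png

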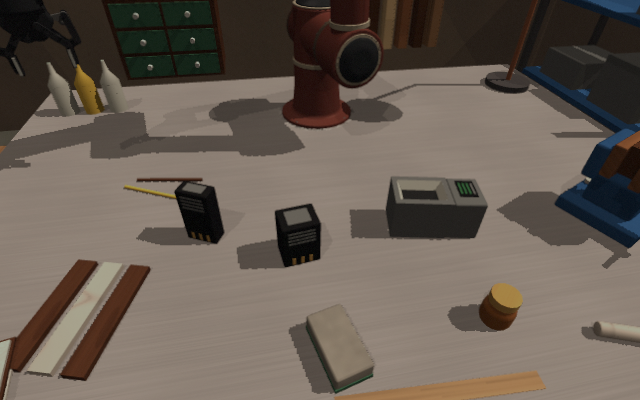

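View pics/top0.png

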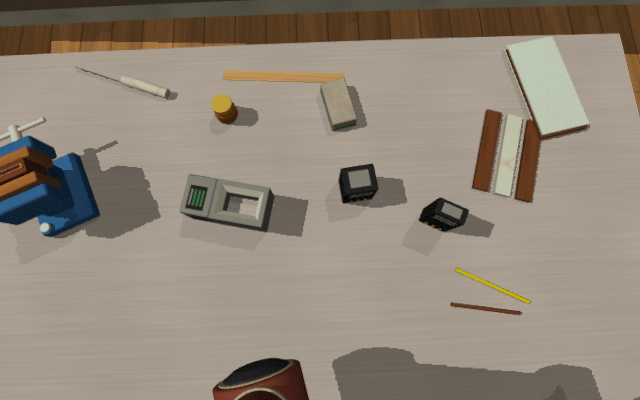

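The scene view shows the slim pack at about (200,212), the thick pack at (298,235) and the charger at (433,206). In the top view they are at (443,215), (358,183) and (227,202). Next I fit their rectangles from depth.

```bash
python3 - <<'E'
from h import *
def fit(P,name):
    xy=P[:,:2].astype(np.float32)
    r=cv2.minAreaRect(xy*1000);print(name,len(P),'rect',np.round(r[0],1),np.round(r[1],1),round(r[2],1),'z',np.round(np.percentile(P[:,2],[2,50,98]),4),'mean',xy.mean(0).round(4))
for n,b in (('top',{'slim':(410,475,190,240),'thick':(330,390,155,210),'ch':(170,285,165,240)}),('scene',{'slim':(170,230,175,250),'thick':(270,325,195,270),'ch':(375,490,165,245)})):
    W=np.load(n+'0.npy')
    for k,(a,c,e,f) in b.items():
        P=W[e:f,a:c].reshape(-1,3);P=P[~np.isnan(P[:,0])]
        z={'slim':(.113,.127),'thick':(.088,.102),'ch':(.084,.097)}[k]
        fit(P[(P[:,2]>z[0])&(P[:,2]<z[1])],n+k)
        Q=P[(P[:,2]>.015)]
        fit(Q,n+k+' all')
# mouth inner: top-camera points inside charger below top
W=np.load('top0.npy');P=W[165:240,170:285].reshape(-1,3)
Q=P[(P[:,2]>.03)&(P[:,2]<.082)];
im=cv2.imread('pics/top0.png');s=cv2.imread('pics/scene0.png')
a=cv2.resize(im[165:245,170:290],None,fx=5,fy=5,interpolation=2);b=cv2.resize(im[185:245,405:485],None,fx=5,fy=5,interpolation=2)
o=np.zeros((400+300,600,3),np.uint8);o[:400]=a;o[400:700,:400]=b
cv2.imwrite('pics/crop.png',cv2.resize(o,None,fx=.85,fy=.85))
E
```

```text
topslim 585 rect [ 488.3 -311.8] [64.7 35. ] 63.4 z [0.1146 0.1214 0.1242] mean [ 0.4872 -0.3105]
topslim all 1095 rect [ 487.9 -311.5] [64.9 35.8] 62.7 z [0.02   0.1178 0.1239] mean [ 0.4843 -0.3048]
topthick 939 rect [ 566.9 -137.5] [58.7 70.3] 7.0 z [0.0918 0.0963 0.0993] mean [ 0.5654 -0.137 ]
topthick all 1234 rect [ 566.4 -137.5] [59.6 70.4] 6.7 z [0.0223 0.0957 0.099 ] mean [ 0.5604 -0.1352]
topch 2370 rect [535.  141.1] [172.1  84.6] 77.5 z [0.0851 0.0911 0.0941] mean [0.5366 0.1516]
topch all 3809 rect [534.4 141.1] [172.4  85.9] 77.5 z [0.0286 0.0896 0.0939] mean [0.5317 0.1371]
sceneslim 508 rect [ 489.5 -311. ] [63.5 34.4] 63.0 z [0.1137 0.1194 0.1214] mean [ 0.4929 -0.3105]
sceneslim all 2032 rect [ 489.3 -310.9] [66.8 36.5] 63.4 z [0.0184 0.0837 0.1207] mean [ 0.5009 -0.3089]
scenethick 985 rect [ 568.1 -137.6] [58.8 70.5] 8.5 z [0.0893 0.0944 0.0962] mean [ 0.5717 -0.1381]
scenethick all 2203 rect [ 568.8 -137.3] [60.3 70.2] 6.7 z [0.0181 0.082  0.096 ] mean [ 0.5834 -0.1388]
scenech 1849 rect [535.1 140.8] [171.2  87.1] 77.4 z [0.0845 0.0892 0.0917] mean [0.5419 0.1497]
scenech all 5110 rect [536.2 140.5] [172.3  90.1] 76.4 z [0.0181 0.0741 0.091 ] mean [0.5521 0.1329]
```

View pics/crop.png

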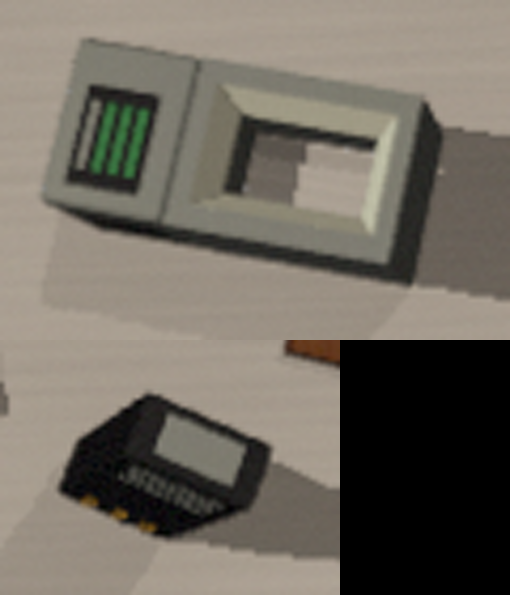

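The charger yaw is about -12.5°, with the mouth near (0.528, 0.110). The slim pack is at (0.489, -0.311) with yaw about -26.8°. I'll move above it now.

Request:
{"fn": "arm_command", "kwargs": {
  "plan": [
    [[3,-1.4,0.3,0,0,-0.06],[6.5,-3,0.7,0,0,-0.14],[10,-4.7,1.3,0,0,-0.22],[13.5,-6.3,2,0,0,-0.3],[17,-8,2.7,0,0,-0.38],[20.5,-9.6,3.4,0,0,-0.46],[24,-11.3,4.2,0,0,-0.54],[27.5,-12.9,5,0,0,-0.62],[31,-14.6,5.5,0,0,-0.69],[33.8,-15.9,6,0,0,-0.74],[35.7,-16.8,6.5,0,0,-0.761],[35.7,-16.8,6.5,0,0,-0.761]]
  ],
  "gripper": -1,
  "force": 70
}}

```text
t: 1.1
tool_pos: [0.4912, -0.3077, 0.3378]
tool_rot: [-2.669, -1.651, -0.0]
contact_force: [-0.4, 0.6, 0.6]
opening: 0.0851
grip_force: 0.0
```

```bash
cat >> h.py <<'E'
def rel(x,y,z,yaw):
    """tool-frame shift (cm) and z turn to bring TCP to x,y,z with tool y at yaw deg"""
    o=get_obs();M=R.from_rotvec(o['tool_rot']).as_matrix()
    d=M.T@(np.array([x,y,z])-o['tool_pos'])*100
    yw=np.degrees(np.arctan2(M[1,1],M[0,1]))
    print('t',round(float(o['t']),2),'pos',o['tool_pos'].round(4),'yawy',yw.round(2),'z axis',M[:,2].round(4),'shift',d.round(2),'turn',-np.radians(yaw-yw).round(4),'F',o['contact_force'].round(1),'open',o['opening'],'grip',o['grip_force'])
E
python3 - <<'E'
from h import *
rel(.489,-.3114,.26,-26.8)
E
```

```text
t 1.1 pos [ 0.4912 -0.3077  0.3378] yawy -26.52 z axis [-0.0015  0.003  -1.    ] shift [-0.44 -0.02  7.78] turn 0.0049 F [-0.4  0.6  0.6] open 0.08508983453794958 grip 0.0
```

Request:
{"fn": "arm_command", "kwargs": {
  "plan": [
    [[0,0,2,0,0,0],[0,0,4,0,0,0],[0,0,6,0,0,0],[0,0,7.3,0,0,0],[0,0,7.8,0,0,0],[0,0,7.8,0,0,0]]
  ]
}}

```text
t: 1.6
tool_pos: [0.4888, -0.3109, 0.26]
tool_rot: [-2.674, -1.643, 0.002]
contact_force: [-0.3, -0.2, -0.3]
opening: 0.0858
grip_force: 0.0
```

```bash
python3 - <<'E'
from h import *
rel(.489,-.3114,.26,-26.8)
im,W=cloud('scene');cv2.imwrite('pics/g1.png',cv2.resize(im[120:280,120:320],None,fx=3,fy=3))
E
```

```text
t 1.6 pos [ 0.4888 -0.3109  0.26  ] yawy -26.85 z axis [-0.0026  0.002  -1.    ] shift [-0.03  0.04 -0.  ] turn -0.001 F [-0.3 -0.2 -0.3] open 0.08579047109494492 grip 0.0
```

View pics/g1.png

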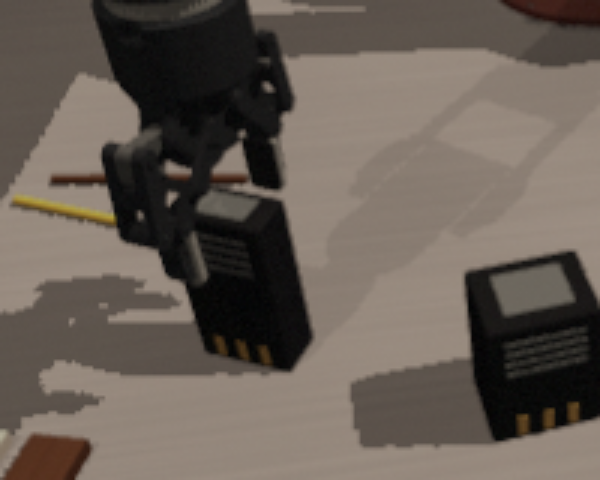

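The picture shows the open fingers either side of the slim pack: the near finger at (190,260) and the far one at (265,165), with the pack's top at (240,200) between them. I'll close now.

Request:
{"fn": "arm_command", "kwargs": {
  "plan": [
    [[0,0,0,0,0,0],[0,0,0,0,0,0],[0,0,0,0,0,0],[0,0,0,0,0,0],[0,0,0,0,0,0],[0,0,0,0,0,0],[0,0,0,0,0,0],[0,0,0,0,0,0],[0,0,0,0,0,0],[0,0,0,0,0,0]]
  ],
  "gripper": 1,
  "force": 80
}}

```text
t: 2.48
tool_pos: [0.4899, -0.3112, 0.2629]
tool_rot: [2.675, 1.645, 0.001]
contact_force: [-0.8, -0.1, 5.3]
opening: 0.0329
grip_force: 80.4
```

Request:
{"fn": "arm_command", "kwargs": {
  "plan": [
    [[0,0,-0.7,0,0,0],[0,0,-2,0,0,0],[0,0,-4,0,0,0],[0,0,-6,0,0,0],[0,0,-8,0,0,0],[0,0,-10,0,0,0],[0,0,-11.7,0,0,0],[0,0,-12.7,0,0,0],[0,0,-13,0,0,0],[0,0,-13,0,0,0],[0,0,-13,0,0,0],[0,0,-13,0,0,0]]
  ]
}}

```text
t: 3.48
tool_pos: [0.4892, -0.3106, 0.3898]
tool_rot: [-2.673, -1.644, 0.002]
contact_force: [1.2, 0.2, -3.6]
opening: 0.0326
grip_force: 79.9
```

```bash
python3 - <<'E'
from h import *
rel(.528,.110,.392,-12.5)
im,W=cloud('scene');cv2.imwrite('pics/g2.png',cv2.resize(im[40:260,90:330],None,fx=2.5,fy=2.5));np.save('s2.npy',W)
im,W=cloud('top');np.save('t2.npy',W);cv2.imwrite('pics/t2.png',im)
E
```

```text
t 3.48 pos [ 0.4892 -0.3106  0.3898] yawy -26.81 z axis [-0.0024  0.0021 -1.    ] shift [ 39.29 -15.51  -0.15] turn -0.2498 F [ 1.2  0.2 -3.6] open 0.03260593938263404 grip 79.8788845539093
```

View pics/g2.png

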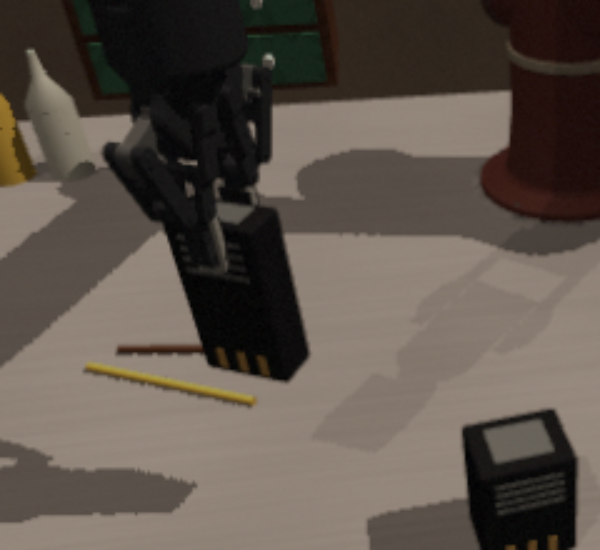

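The slim pack is held clear of the bench, near (240,290) in the crop. Now I'll carry it to the charger.

Request:
{"fn": "arm_command", "kwargs": {
  "plan": [
    [[0.8,-0.3,0,0,0,0],[2.5,-1,0,0,0,0],[5,-2,0,0,0,0],[7.5,-3,0,0,0,0],[10,-3.9,0,0,0,0],[12.5,-4.9,0,0,0,0],[15,-5.9,0,0,0,0],[17.5,-6.9,0,0,0,0],[20,-7.9,0,0,0,0],[22.5,-8.9,0,0,0,0],[25,-9.9,0,0,0,0],[27.5,-10.9,0,0,0,0]]
  ]
}}

```text
t: 4.58
tool_pos: [0.5159, -0.0144, 0.3914]
tool_rot: [-2.675, -1.646, 0.0]
contact_force: [0.5, -1.1, -2.5]
opening: 0.0329
grip_force: 79.8
```

Request:
{"fn": "arm_command", "kwargs": {
  "plan": [
    [[2.5,-1,0,0,0,-0.05],[5,-2,0,0,0,-0.1],[7.2,-2.8,0,0,0,-0.15],[9,-3.5,0,0,0,-0.19],[10.4,-4.1,0,0,0,-0.22],[11.3,-4.5,0,0,0,-0.24],[11.8,-4.65,0,0,0,-0.25],[11.8,-4.65,0,0,0,-0.25],[11.8,-4.65,0,0,0,-0.25],[11.8,-4.65,0,0,0,-0.25],[11.8,-4.65,0,0,0,-0.25],[11.8,-4.65,0,0,0,-0.25]]
  ]
}}

```text
t: 5.58
tool_pos: [0.5281, 0.1093, 0.3918]
tool_rot: [2.451, 1.965, 0.0]
contact_force: [0.4, 0.6, -3.3]
opening: 0.033
grip_force: 79.9
```

```bash
python3 - <<'E'
from h import *
rel(.528,.110,.392,-12.5)
o=get_obs();M=R.from_rotvec(o['tool_rot']).as_matrix();print(M.round(3))
im,W=cloud('scene');cv2.imwrite('pics/g3.png',cv2.resize(im[20:260,320:520],None,fx=2.5,fy=2.5));np.save('s3.npy',W)
# pack points below fingers, in charger axes around the tool
y=np.radians(-12.5);ex=np.array([np.cos(y),np.sin(y),0]);ey=np.array([-np.sin(y),np.cos(y),0])
c=np.array([.528,.110,0])
P=W.reshape(-1,3);P=P[~np.isnan(P[:,0])]
Q=np.c_[(P-c)@ex,(P-c)@ey,P[:,2]]*1000
m=(abs(Q[:,0])<45)&(abs(Q[:,1])<50)&(Q[:,2]>105)&(Q[:,2]<205);Q=Q[m]
f=Q[Q[:,0]>10]; f=f[(abs(f[:,1])<25)&(f[:,2]<200)]
A=np.c_[f[:,1],f[:,2]-130,np.ones(len(f))];s=np.linalg.lstsq(A,f[:,0],rcond=None)[0];print('x face: dx/dy,dx/dz,x at 130',s.round(4),len(f))
for z in range(125,210,10):
    k=Q[abs(Q[:,2]-z)<5]
    if len(k):print(z,len(k),'x',np.percentile(k[:,0],[2,50,98]).round(1),'y',np.percentile(k[:,1],[1,99]).round(1))
print('zmin',np.percentile(Q[:,2],[0.3,1,3]))
E
```

```text
t 5.58 pos [0.5281 0.1093 0.3918] yawy -12.56 z axis [ 1.e-04 -1.e-04 -1.e+00] shift [ 0.06 -0.02 -0.02] turn -0.0011 F [ 0.4  0.6 -3.3] open 0.03302165722699631 grip 79.88646268844604
[[ 0.218  0.976  0.   ]
 [ 0.976 -0.218 -0.   ]
 [-0.     0.    -1.   ]]
x face: dx/dy,dx/dz,x at 130 [1.51000e-02 2.27000e-02 1.55032e+01] 922
125 9 x [13.2 14.3 15.6] y [-24.3  24.5]
135 161 x [-10.1  15.6  17.3] y [-33.4  27.5]
145 170 x [-9.4 15.7 17.8] y [-33.4  27.6]
155 174 x [-5.8 15.7 17.5] y [-33.4  26.8]
165 188 x [-10.3  15.9  17.9] y [-33.4  27. ]
175 184 x [-7.8 16.2 18.2] y [-33.3  27.6]
185 187 x [-2.9 16.6 18.6] y [-34.7  27.9]
195 198 x [-6.5 17.  19.1] y [-35.1  28.1]
205 108 x [-9.6 17.1 19.3] y [-35.   27.1]
zmin [129.00780149 130.3733553  132.56086158]
```

View pics/g3.png

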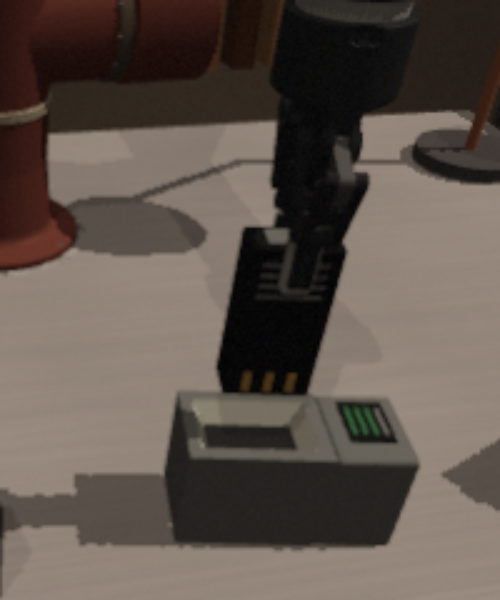

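The pack hangs just behind and above the charger in this view (its bottom is at about (265,390) in the crop, the slot at (250,430)). I'll compare the pack's centre with the mouth's more exactly, in the charger frame.

```bash
python3 - <<'E'
from h import *
y=np.radians(-12.5);ex=np.array([np.cos(y),np.sin(y),0]);ey=np.array([-np.sin(y),np.cos(y),0])
c=np.array([.528,.110,0])
def fr(W):
    P=W.reshape(-1,3);P=P[~np.isnan(P[:,0])];return np.c_[(P-c)@ex,(P-c)@ey,P[:,2]]*1000
Q=fr(np.load('s3.npy'));k=Q[(abs(Q[:,0])<45)&(abs(Q[:,1])<50)&(Q[:,2]>132)&(Q[:,2]<185)]
print('pack rect',cv2.minAreaRect(k[:,:2].astype(np.float32)),'y',np.sort(k[:,1])[[0,3,10,-11,-4,-1]].round(1),'x',np.sort(k[:,0])[[0,3,10,-11,-4,-1]].round(1))
f=k[(k[:,0]>12)];print('front face y',np.sort(f[:,1])[[0,5,15,-16,-6,-1]].round(1))
for n in('top0','scene0','s3'):
    Q=fr(np.load(n+'.npy'))
    t=Q[(abs(Q[:,0])<50)&(abs(Q[:,1]-31)<100)&(Q[:,2]>84)&(Q[:,2]<96)]
    r=cv2.minAreaRect(t[:,:2].astype(np.float32));print(n,'box',np.round(r[0],1),np.round(r[1],1),round(r[2],2),'y',np.sort(t[:,1])[[5,-6]].round(1),'x',np.sort(t[:,0])[[5,-6]].round(1))
    a=t[(abs(t[:,0])<15)&(t[:,2]>86.5)];print('  hole y', np.sort(a[a[:,1]<0][:,1])[-6:].round(1),np.sort(a[a[:,1]>0][:,1])[:6].round(1))
    a=t[(abs(t[:,1])<30)&(t[:,2]>86.5)];print('  hole x', np.sort(a[a[:,0]<0][:,0])[-6:].round(1),np.sort(a[a[:,0]>0][:,0])[:6].round(1))
E
```

```text
pack rect ((12.79660701751709, -7.9645843505859375), (68.79644775390625, 27.583370208740234), 64.1396484375) y [-33.7 -33.6 -33.4  27.6  28.1  28.8] x [-14.6 -14.1 -11.9  18.3  18.5  19.4]
front face y [-33.7 -33.1 -32.7  27.1  27.9  28.8]
top0 box [ 0.1 31.9] [172.1  84.6] 89.95 y [-54.  116.4] x [-42.   42.1]
  hole y [-42.2 -42.2 -41.6 -41.3 -41.2 -40.2] [42.1 43.  43.1 43.1 43.2 43.3]
  hole x [-27.2 -27.1 -27.1 -27.  -26.6 -26.1] [25.4 26.9 26.9 27.  27.1 27.2]
scene0 box [ 0.3 31.6] [171.2  87.1] 89.87 y [-53.7 116.8] x [-42.5  43.4]
  hole y [-43.7 -43.6 -43.1 -42.5 -42.3 -42. ] [42.7 43.8 44.  44.1 44.2 44.4]
  hole x [-26.7 -26.6 -26.6 -26.5 -26.5 -25.4] [28.  29.1 29.7 29.7 29.8 30. ]
s3 box [ 1.2 31.6] [ 86.3 171.2] 0.13 y [-53.7 116.4] x [-41.4  43.7]
  hole y [-43.6 -43.4 -43.4 -43.  -41.9 -41.8] [43.1 43.2 43.3 43.7 43.8 43.8]
  hole x [-27.1 -26.9 -26.8 -26.6 -26.5 -25.6] [27.9 28.5 28.5 28.9 29.  29.5]
```

Request:
{"fn": "arm_command", "kwargs": {
  "plan": [
    [[0.25,0.1,0.7,0,0,0],[0.25,0.1,1.7,0,0,0],[0.25,0.1,2.7,0,0,0],[0.25,0.1,3.7,0,0,0],[0.25,0.1,4.5,0,0,0],[0.25,0.1,5.1,0,0,0],[0.25,0.1,5.6,0,0,0],[0.25,0.1,6,0,0,0],[0.25,0.1,6.4,0,0,0],[0.25,0.1,6.8,0,0,0],[0.25,0.1,6.8,0,0,0],[0.25,0.1,6.8,0,0,0]]
  ]
}}

```text
t: 6.63
tool_pos: [0.5296, 0.1122, 0.3237]
tool_rot: [-2.45, -1.967, 0.0]
contact_force: [-0.4, 0.2, -2.7]
opening: 0.0329
grip_force: 80.0
```

```bash
python3 - <<'E'
from h import *
rel(.528,.110,.308,-12.5);print(get_obs()['wrist_torque'])
E
```

```text
t 6.63 pos [0.5296 0.1122 0.3237] yawy -12.49 z axis [-1.e-04  0.e+00 -1.e+00] shift [-0.25 -0.1   1.57] turn 0.0002 F [-0.4  0.2 -2.7] open 0.03289122202585363 grip 79.95810985565186
[-0.00676311 -0.05322396  0.00360558]
```

It has entered the shaft without contact. I'll descend slowly onto the plate.

Request:
{"fn": "arm_command", "kwargs": {
  "plan": [
    [[0,0,0.25,0,0,0],[0,0,0.5,0,0,0],[0,0,0.75,0,0,0],[0,0,1,0,0,0],[0,0,1.15,0,0,0],[0,0,1.3,0,0,0],[0,0,1.45,0,0,0],[0,0,1.6,0,0,0],[0,0,1.75,0,0,0],[0,0,1.9,0,0,0],[0,0,2.05,0,0,0],[0,0,2.2,0,0,0]]
  ]
}}

```text
t: 7.63
tool_pos: [0.5296, 0.1123, 0.3021]
tool_rot: [2.45, 1.967, 0.0]
contact_force: [-3.0, 0.4, 1.8]
opening: 0.0328
grip_force: 80.5
```

Request:
{"fn": "arm_command", "kwargs": {
  "plan": [
    [[0,0,0.17,0,0,0],[0,0,0.34,0,0,0],[0,0,0.51,0,0,0],[0,0,0.68,0,0,0],[0,0,0.85,0,0,0],[0,0,1.02,0,0,0],[0,0,1.19,0,0,0],[0,0,1.36,0,0,0],[0,0,1.53,0,0,0],[0,0,1.7,0,0,0],[0,0,1.85,0,0,0],[0,0,1.85,0,0,0]]
  ]
}}

```text
t: 8.63
tool_pos: [0.5296, 0.1122, 0.2832]
tool_rot: [2.45, 1.967, 0.0]
contact_force: [-2.4, 0.5, 4.8]
opening: 0.0328
grip_force: 81.1
```

```bash
python3 - <<'E'
from h import *
rel(.5296,.1122,.281,-12.5)
im,W=cloud('scene');cv2.imwrite('pics/g4.png',cv2.resize(im[100:250,370:500],None,fx=4,fy=4))
y=np.radians(-12.5);ex=np.array([np.cos(y),np.sin(y),0]);ey=np.array([-np.sin(y),np.cos(y),0])
P=W.reshape(-1,3);P=P[~np.isnan(P[:,0])]-[.528,.110,0];Q=np.c_[P@ex,P@ey,P[:,2]]*1000
k=Q[(abs(Q[:,0])<16)&(abs(Q[:,1])<32)&(Q[:,2]>100)&(Q[:,2]<150)]
h,e=np.histogram(k[:,2],np.arange(110,150,2));print(list(zip(e,h)))
t=k[abs(k[:,1])>15];h,e=np.histogram(t[:,2],np.arange(110,150,2));print(h)
E
```

```text
t 8.63 pos [0.5296 0.1122 0.2832] yawy -12.49 z axis [ 3.e-04  0.e+00 -1.e+00] shift [-0.   -0.    0.22] turn 0.0003 F [-2.4  0.5  4.8] open 0.032771917085509465 grip 81.08558177947998
[(np.int64(110), np.int64(7)), (np.int64(112), np.int64(6)), (np.int64(114), np.int64(6)), (np.int64(116), np.int64(7)), (np.int64(118), np.int64(5)), (np.int64(120), np.int64(6)), (np.int64(122), np.int64(7)), (np.int64(124), np.int64(4)), (np.int64(126), np.int64(6)), (np.int64(128), np.int64(5)), (np.int64(130), np.int64(7)), (np.int64(132), np.int64(3)), (np.int64(134), np.int64(10)), (np.int64(136), np.int64(8)), (np.int64(138), np.int64(84)), (np.int64(140), np.int64(54)), (np.int64(142), np.int64(0)), (np.int64(144), np.int64(2)), (np.int64(146), np.int64(0))]
[ 7  6  5  7  5  6  7  4  6  5  7  3 10  8 58 21  0  0  0]
```

View pics/g4.png

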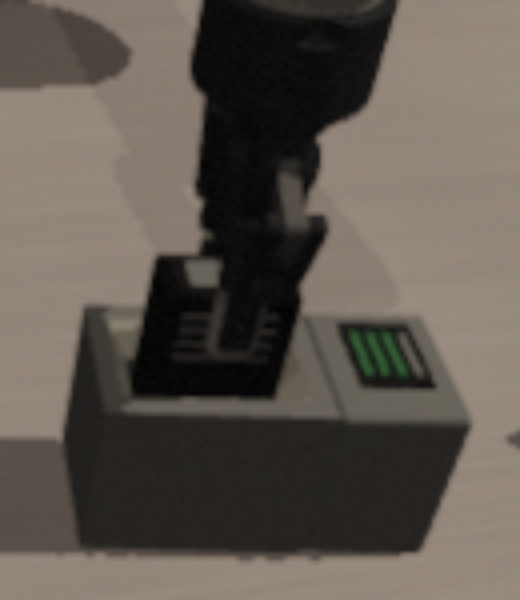

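The pack is in the slot with its top at about z = 0.140, so depth is about 24.7 mm. It needs roughly 2.5 mm more.

Request:
{"fn": "arm_command", "kwargs": {
  "plan": [
    [[0,0,0.12,0,0,0],[0,0,0.25,0,0,0],[0,0,0.25,0,0,0],[0,0,0.25,0,0,0]]
  ]
}}

```text
t: 9.02
tool_pos: [0.5296, 0.1123, 0.2809]
tool_rot: [2.45, 1.967, 0.0]
contact_force: [-2.9, 0.6, 4.6]
opening: 0.0326
grip_force: 81.1
```

Request:
{"fn": "arm_command", "kwargs": {
  "plan": [
    [[0,0,-0.15,0,0,0],[0,0,-0.3,0,0,0],[0,0,-0.45,0,0,0],[0,0,-0.6,0,0,0],[0,0,-0.75,0,0,0],[0,0,-0.9,0,0,0],[0,0,-1.05,0,0,0],[0,0,-1.2,0,0,0],[0,0,-1.35,0,0,0],[0,0,-1.5,0,0,0],[0,0,-1.5,0,0,0],[0,0,-1.5,0,0,0]]
  ]
}}

```text
t: 10.02
tool_pos: [0.5293, 0.1121, 0.2949]
tool_rot: [-2.45, -1.966, 0.001]
contact_force: [0.7, 0.9, -0.8]
opening: 0.0331
grip_force: 80.1
```

Request:
{"fn": "arm_command", "kwargs": {
  "plan": [
    [[0,0,0,0,0,0],[0,0,0,0,0,0],[0,0,0,0,0,0],[0,0,0,0,0,0],[0,0,0,0,0,0],[0,0,0,0,0,0],[0,0,0,0,0,0],[0,0,0,0,0,0]]
  ],
  "gripper": -1
}}

```text
t: 10.68
tool_pos: [0.5296, 0.1122, 0.2958]
tool_rot: [2.45, 1.967, 0.0]
contact_force: [-0.8, 0.5, 0.1]
opening: 0.0858
grip_force: 0.0
```

Request:
{"fn": "arm_command", "kwargs": {
  "plan": [
    [[0,0,-0.5,0,0,0],[0,0,-1.5,0,0,0],[0,0,-3,0,0,0],[0,0,-5,0,0,0],[0,0,-7,0,0,0],[0,0,-9,0,0,0],[0,0,-11,0,0,0],[0,0,-12,0,0,0],[0,0,-12,0,0,0],[0,0,-12,0,0,0]]
  ]
}}

```text
t: 11.52
tool_pos: [0.5296, 0.1122, 0.4163]
tool_rot: [2.449, 1.966, 0.002]
contact_force: [0.2, -0.8, -0.3]
opening: 0.0854
grip_force: 0.0
```

```bash
python3 - <<'E'
from h import *
im,W=cloud('scene');cv2.imwrite('pics/g5.png',cv2.resize(im[60:270,250:500],None,fx=2.5,fy=2.5))
y=np.radians(-12.5);ex=np.array([np.cos(y),np.sin(y),0]);ey=np.array([-np.sin(y),np.cos(y),0])
P=W.reshape(-1,3);P=P[~np.isnan(P[:,0])]-[.528,.110,0];Q=np.c_[P@ex,P@ey,P[:,2]]*1000
k=Q[(abs(Q[:,0])<14)&(abs(Q[:,1])<28)&(Q[:,2]>135)&(Q[:,2]<180)]
h,e=np.histogram(k[:,2],np.arange(136,180,2));print([(int(a),int(b)) for a,b in zip(e,h)],np.median(k[:,2]))
print({a:get_obs()[a] for a in('t','opening','contact_force')})
E
```

```text
[(136, 0), (138, 0), (140, 0), (142, 0), (144, 0), (146, 0), (148, 53), (150, 205), (152, 11), (154, 0), (156, 0), (158, 0), (160, 0), (162, 0), (164, 0), (166, 0), (168, 0), (170, 0), (172, 0), (174, 0), (176, 0)] 150.69681931559919
{'t': 11.5667, 'opening': 0.08562934273744066, 'contact_force': array([-0.34955853, -0.23894475, -0.83416085])}
```

View pics/g5.png

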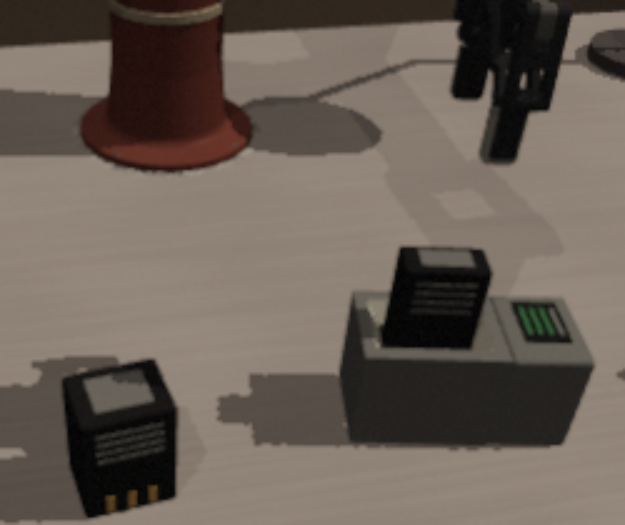

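The pack stands in the slot at (440,295) in the crop, its top at about 151 mm. Held would be 152 mm and raised 165 mm, so the catch has it. The gripper is well clear and the thick pack is untouched.

```bash
python3 -c "
from station import *
print(finish_job())"
```

```text
the job is handed in; nothing more can be done
None
```

The slim pack stands in the charger slot, held down by the catch (top measured at about 151 mm against 152 mm expected), the gripper is clear, the thick pack was left alone, and I handed the job in at about 11.6 s.

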